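Dock the collecting tray on the strip cutter

TASK

Slide the white collecting tray along the bench to the strip cutter and push it home, so that its sprung two-jaw clamp snaps right around the cutter's docking pin, jaws closed again behind the pin and the tray standing roughly square to the cutter. Leave it there flat on the bench, keep the jar in the tray standing upright, and do not disturb the other things on the bench.

Things in the scene. Friction and masses are not known exactly. Their poses are not given: they have to be found in the camera images.
- tray: White plastic open tray, loose, flat on the bench: 150 (x) by 200 (y) by 32 mm high, walls and floor 6 mm (inside 138 by 188), 0.45 kg. Origin: centre of its underside. +y points out through the front wall, which carries the steel clamp reaching 80 mm beyond it, 12 to 35 mm above the bench. Clamp mouth 30 mm wide at the tips, narrowing to 4; 5 to 15 N of push snaps it over the pin.
- seat (a point): Point in the clamp 123 mm in front of the tray's origin along +y, 21 mm above its underside: the pin's axis is here when the clamp is home (the pin then nearly touches the back stop, about 2 mm of play). Axes as the tray.
- jaw_right (a joint): Sprung jaw of the clamp on the tray's +x side, hinged about the vertical: 0 rad = closed (spring holds it there), grows as it is spread; about 0.2 as it passes over the pin, 0.5 at most.
- jaw_left (a joint): The same for the jaw on the tray's -x side.
- cutter: Fixed grey metal strip cutter, 400 (x) by 270 (y) by 137 mm high, black brackets to 197 mm. Origin: on the bench under its docking pin's axis. +y points from the pin into the machine, whose front face is 80 mm behind the pin. The tray is square to it when the +y axes of both are parallel. A foot plate under the pin, 50 mm wide, 5 mm thick, reaches 12 mm in front of the pin's axis.
- pin (a point): Middle of the docking pin: upright steel pin, 16 mm in diameter, with a flat head 26 mm in diameter at 40 to 46 mm above the bench; this point is on its axis, 21 mm above the bench.
- jar: Small amber jar with white cap, 44 mm in diameter, 54 mm high, 90 g, standing loose in the rear half of the tray. Origin: centre of its underside; z axis up along its axis.
- beaker: Glass beaker, 70 mm in diameter, 85 mm high; bystander. Origin: centre of its underside.
- bottle: White plastic bottle, 64 mm in diameter, 150 mm high; bystander. Origin: centre of its underside.
- tipbox: Grey box with clear lid, 85 by 120 by 70 mm; bystander. Origin: centre of its underside.
- timer: White flat timer, 60 by 65 by 18 mm; bystander. Origin: centre of its underside.
- forceps: Steel forceps 130 mm long lying on the bench; bystander. Origin: middle, on the bench.
- marker: Marker pen 125 mm long lying on the bench; bystander. Origin: middle, on the bench.
There are look-alikes about, which are no part of the job. Of the things like the jar, leave any that is blue or red; of the rest the larger one is meant.

How it is judged:
At the end, for the whole second after the job is handed in: The pin's axis is within 6 mm of the clamp's seat, both jaws are closed to within 0.08 rad, the tray lies flat on the bench (within 0.06 rad and 6 mm) and within 15 degrees of square to the cutter, the jar stands upright on the tray's floor, and all is at rest (horizontal distance between seat and pin below 0.006 m and value of joint each of jaw_right, jaw_left below 0.08 rad and angle between the y axis of tray and the y axis of cutter, either way round below 0.26 rad and angle between tray's own z axis and vertical below 0.06 rad and height (world z) of tray below 0.006 m and angle between jar's own z axis and vertical below 0.2 rad and horizontal distance between jar and tray below 0.11 m and height (world z) of jar below 0.02 m and linear speed of each of tray, jar below 0.02 m/s); the robot touches nothing.
It fails at once if the jar is tipped over (angle between jar's own z axis and vertical above 0.6 rad).
It fails at once if a bystander (beaker, bottle, tip box, timer, forceps or marker) is moved by more than 30 mm (distance of any of beaker, bottle, tipbox, timer, forceps, marker from where it was at the start of the episode above 0.03 m).
It also fails if it takes over 40 s, if anything falls off the work surface, if the arm or the gripper's body presses on something with over 40 N, if the wrist force passes 120 N, or if a joint passes its speed limit or range.

ROBOT

A 7-joint arm with a two-finger parallel gripper is mounted at the origin on the work surface. World frame = base frame: x ahead of the robot, y to its left, z up, the work surface at z = 0. Lengths are in m, angles in rad, forces in N, time in s.
With the tool pointing down it reaches from about 0.425 to 0.95 m from the base axis. Payload 4.7 kg.
Tool frame: the origin (TCP) lies on the front face of the gripper's body, between the roots of the fingers; the fingertips stand 73 mm ahead of it and the grasp point (between the pads) lies 54 mm ahead of it; z points along the fingers, y is the line along which they close (so a half turn about z gives the same grasp; the last joint's range is limited). The gripper opens to 85 mm and grips with 20 to 120 N. Pads are 22 mm wide; open, the fingers measure 114 mm over their backs; the gripper's body (76 mm by 85 mm) begins 54 mm behind the grasp point. The pads swing forward as they close: fully open they stand 13 mm farther back than shut.
Start: joints at [1.314, 0.469, -0.049, 1.532, 0.024, 1.141, -0.082], TCP at [0.152, -0.658, 0.304] pointing down, gripper open.
Joint ranges: [-2.59, 2.59], [-0.33, 1.99], [-1.39, 1.29], [0.1, 2.45], [-1.04, 4.18], [0.21, 1.99], [-2.66, 2.66]. Speed limits (rad/s): [2.57, 2.57, 3.14, 3.14, 3.14, 3.14, 3.14].

INTERFACE

Orientations are given as a unit quaternion [x, y, z, w].
In Python, from station import * gives the robot as it stands. The module is installed in compiled form; this text tells all that it offers.
- The arm moves only by the tool arm_command, never from a script. Its argument "rows" is a list of rows, each an object of numbers: "x", "y", "z": the shift along the world's x, y, z in mm; "wx", "wy", "wz": the turn, a rotation vector about the world's x, y, z in rad; "gripper": the opening, from -1 (shut) to 1 (fully open). A call has exactly 10 rows; each row is the pose to reach, as a shift and turn from the pose commanded when the call began; what a row does not reach only later rows make up. A row lasts 1/8 s, in which the tool goes at most 62.5 mm and 10.7 degrees, less where a joint would pass 70% of its speed; a pose out of reach is approached as far as the arm can. A call with a gripper value outside its range is refused whole. The fingers move at their own pace and stop on an object; "force" is the grip in N (left out, the last holds). Time passes only in rows, so rows that repeat a pose let the fingers close, or fill a call up. It gives the time, the measured TCP pose, the force, the opening and the grip force at its end, in the units of the state.
- read_state(): the state, without advancing time (a new reading comes with each control period).
- grab_frame(name): name is "scene" or "top"; returns (picture, depth): 400x640x3 uint8, red, green, blue; 400x640 float32, m along the optical axis (not along the pixel's ray), 0 where there is no reading.
- camera_info(name): a dict with "fx", "fy", "cx", "cy" (pixels), "camera_from_world" (4x4, takes a point from world to camera coordinates). Camera axes: x right, y up, looking along -z (the intrinsics and any distortion apply to the point x, -y, -z); pixel columns grow to the right and rows downward; lengths in m; the calibration is good to about 2 mm. A picture is of the moment at which its call begins. camera_info takes no time and is no camera call.
- hand_in(): hands the job in; it is judged then, once.
The state is a dict: "time_s": time; "qpos": joint angles; "dq": joint speeds; "joint_torque": joint torques, N m; "ee_pos": TCP position; "ee_rot": TCP orientation; "ft_force": force on the tool from outside, world axes, zero at the start; "wrist_torque": the same for the moment, N m; "width": finger opening in m; "grasp_force": force on a finger pad.
Only numpy, scipy, OpenCV 4.12 (cv2) and the standard library are available. Lean on these libraries where they do the work, as an engineer would, in place of code of your own. Each camera call takes 0.05 s, during which the arm holds its last target. There are 200 camera calls.

## Working session

There is one attempt and no reset: what is moved stays moved. The work goes in short steps, Python scripts to look and compute and a tool call to move; the robot and the scene stay as the last step left them, time stands still between calls to the robot, and variables do not carry over. Pictures are saved under pics/ and viewed, at most 10 in all, crops included, and the job is handed in when it is done.

Besides the shell and the picture viewer there is one more tool, called after "Emit:" as name(argument=value, ...), one argument or row to a line, values as JSON. arm_command: Moves the arm, as the interface text tells. Its arguments: {"type":"object","properties":{"rows":{"type":"array","items":{"type":"object","properties":{"x":{"type":"number"},"y":{"type":"number"},"z":{"type":"number"},"wx":{"type":"number"},"wy":{"type":"number"},"wz":{"type":"number"},"gripper":{"type":"number"}}}},"force":{"type":"number"}},"required":["rows"]}

```bash
mkdir -p pics; cat > h.py <<'E'
from station import *
import numpy as np, cv2
def pts(name,depth):
    c=camera_info(name);v,u=np.mgrid[0:400,0:640]
    P=np.stack([(u-c['cx'])/c['fx']*depth,-(v-c['cy'])/c['fy']*depth,-depth],-1)
    T=np.linalg.inv(np.array(c['camera_from_world']));return P@T[:3,:3].T+T[:3,3]
def ray(name,u,v,z):
    c=camera_info(name);T=np.linalg.inv(np.array(c['camera_from_world']))
    d=T[:3,:3]@np.array([(u-c['cx'])/c['fx'],-(v-c['cy'])/c['fy'],-1]);o=T[:3,3]
    return o+d*(z-o[2])/d[2]
E
python3 - <<'E'
from h import *
for n in('scene','top'):
    p,d=grab_frame(n);np.savez(n+'0.npz',p=p,d=d)
    cv2.imwrite(f'pics/{n}0.png',p[...,::-1]);c=camera_info(n);print(n,c)
print(read_state())
E
```

```text
scene {'fx': 453.8369626323867, 'fy': 453.8369626323867, 'cx': 323.2906198909265, 'cy': 199.57993348221925, 'camera_from_world': array([[-0.73409631,  0.6790147 ,  0.00645386,  0.42948581],
       [-0.51649628, -0.56451413,  0.64385976,  0.24494198],
       [ 0.44083354,  0.46932168,  0.7651163 , -1.32796073],
       [ 0.        ,  0.        ,  0.        ,  1.        ]])}
top {'fx': 446.31461172331035, 'fy': 446.31461172331035, 'cx': 326.17607985728773, 'cy': 199.7774277018351, 'camera_from_world': array([[ 0.01591897, -0.99980215, -0.01192704, -0.02749316],
       [ 0.98739964,  0.01384095,  0.15764003, -0.5663127 ],
       [-0.15744376, -0.01428622,  0.98742461, -1.13195815],
       [ 0.        ,  0.        ,  0.        ,  1.        ]])}
{'time_s': 0.1, 'qpos': array([ 1.31412988,  0.46939038, -0.04859246,  1.53357804,  0.02410718,
        1.14097323, -0.0822884 ]), 'dq': array([ 2.47794806e-05, -1.72568001e-03, -1.11593197e-03, -2.76442366e-03,
        3.44305902e-04, -5.82389741e-04,  2.85706946e-04]), 'joint_torque': array([ 5.91516746e-04, -5.11513460e+01, -4.68427513e-02, -2.38390499e+01,
        1.07901540e-02,  4.35377617e-03, -8.16937813e-06]), 'ee_pos': array([ 0.15234362, -0.65718252,  0.30294476]), 'ee_rot': array([ 9.93519569e-01,  1.13657771e-01, -1.33786337e-04, -8.71377724e-04]), 'ft_force': array([-1.10226751,  0.06722474, -0.07021907]), 'wrist_torque': array([-0.04462404, -0.00693106,  0.03371549]), 'grasp_force': 0.0, 'width': 0.08537496426637972}
```

View pics/top0.png

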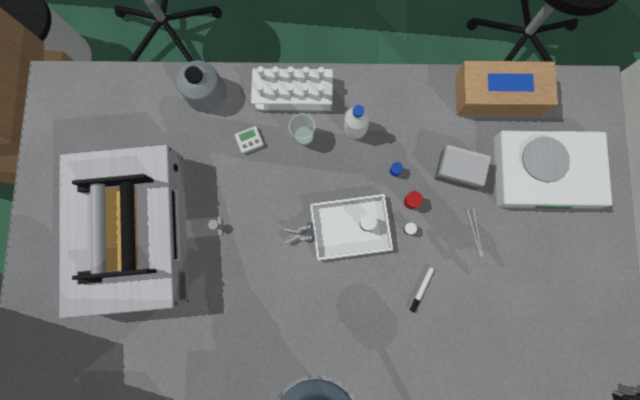

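View pics/scene0.png

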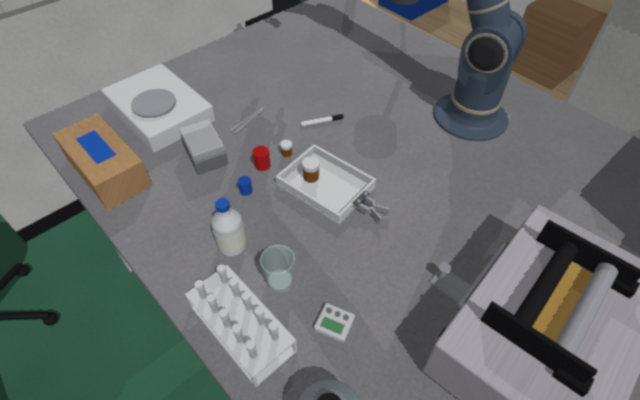

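The tray is at about (352,227) in top and its clamp points left to the pin at (213,225). Jar candidates in top are:
- White/amber jar in the tray at (369,222).
- Smaller white/amber jar at (411,229).
- Red jar at (414,200).
- Blue jar at (397,169).

The one in the tray fits: it is amber, the larger of the two, and stands in the rear half. I'll confirm it in an enlarged crop while measuring.

```bash
python3 - <<'E'
from h import *
p,d=[np.load('top0.npz')[k] for k in 'pd'];s=np.load('scene0.npz')['p']
P=pts('top',d)
hsv=cv2.cvtColor(p,cv2.COLOR_RGB2HSV)
m=((P[...,2]>.022)&(P[...,2]<.045)).astype(np.uint8); w=m*(hsv[...,2]>150).astype(np.uint8)*255
w[:, :305]=0; w[:,400:]=0; w[:185]=0; w[270:]=0
q=P[w>0];r=cv2.minAreaRect(q[:,:2].astype(np.float32));print('depth rect',r,q[:,2].mean())
# bright mask hull -> rim corners
b=((hsv[...,2]>165)&(hsv[...,1]<40)).astype(np.uint8); b[:, :308]=0;b[:,398:]=0;b[:190]=0;b[265:]=0
c=max(cv2.findContours(b,cv2.RETR_EXTERNAL,cv2.CHAIN_APPROX_NONE)[0],key=cv2.contourArea)
px=c[:,0].astype(float); rim=np.array([ray('top',u,v,.032)[:2] for u,v in px]);print('rim rect',cv2.minAreaRect(rim.astype(np.float32)),cv2.boxPoints(cv2.minAreaRect(rim.astype(np.float32))).round(3).tolist())
# pin head depth
sub=P[205:245,200:232];mm=(sub[...,2]>.035)&(sub[...,2]<.06);print('pin',mm.sum(),sub[mm].mean(0),sub[mm].min(0),sub[mm].max(0))
# jar cap
sub=P[205:240,350:385];mm=(sub[...,2]>.05)&(sub[...,2]<.075);print('jar',mm.sum(),sub[mm].mean(0),sub[mm].min(0),sub[mm].max(0))
# cutter top
mc=((P[...,2]>.12)&(P[...,2]<.15)).astype(np.uint8);mc[:,230:]=0;mc[:130]=0
q=P[mc>0];print('cutter',cv2.minAreaRect(q[:,:2].astype(np.float32)),cv2.boxPoints(cv2.minAreaRect(q[:,:2].astype(np.float32))).tolist())
A=cv2.resize(p[180:270,195:425],None,fx=3.4,fy=3.4,interpolation=cv2.INTER_CUBIC);B=cv2.resize(s[130:290,230:460],None,fx=1.8,fy=1.8,interpolation=cv2.INTER_CUBIC)
o=np.zeros((600,800,3),np.uint8);o[:A.shape[0],:A.shape[1]]=A;o[306:306+B.shape[0],:B.shape[1]]=B
cv2.imwrite('pics/crop.png',o[...,::-1])
E
```

```text
depth rect ((0.4977761507034302, -0.07327136397361755), (0.1504017412662506, 0.22457756102085114), 8.612519264221191) 0.031113242399671014
rim rect ((0.498509019613266, -0.08439710736274719), (0.15126818418502808, 0.20051753520965576), 8.59901237487793) [[0.4090000092983246, 0.003000000026077032], [0.4390000104904175, -0.19499999284744263], [0.5879999995231628, -0.1720000058412552], [0.5580000281333923, 0.026000000536441803]]
pin 75 [0.49844265 0.27563026 0.04561569] [0.48747508 0.26302711 0.04116849] [0.51104115 0.28797001 0.05048393]
jar 224 [ 0.50974482 -0.12859085  0.05950978] [ 0.48942584 -0.1486569   0.05071909] [ 0.53144085 -0.10770718  0.06670489]
cutter ((0.4758935868740082, 0.4874914586544037), (0.40088459849357605, 0.27519309520721436), 6.331082820892334) [[0.2615004777908325, 0.6021453738212585], [0.29184699058532715, 0.32863059639930725], [0.6902866959571838, 0.37283754348754883], [0.6599401831626892, 0.6463522911071777]]
```

View pics/crop.png

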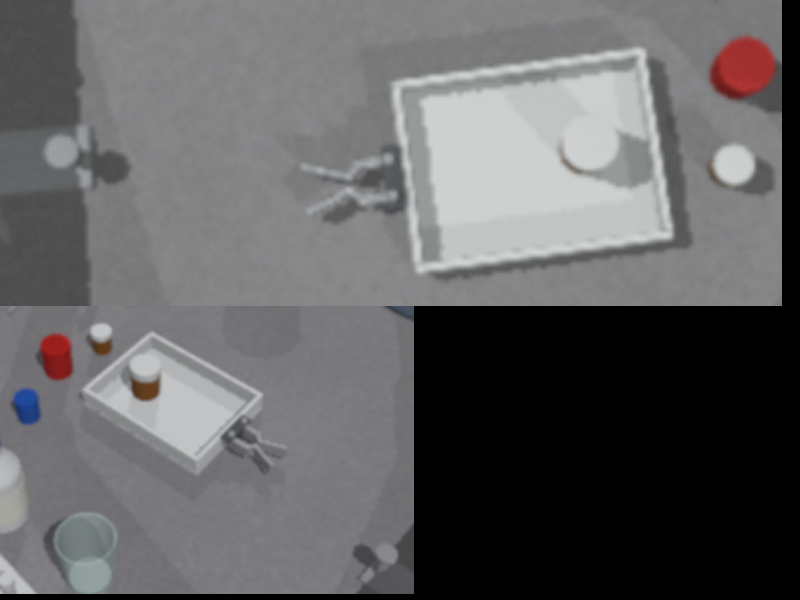

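The crop confirms it: the meant jar stands in the tray (crop 590,143). The smaller amber one and the red one stand outside, behind the rear wall. I'll grip the rear wall about 42 mm towards the tray's -x side, clear of both amber jars.

Emit:
arm_command(
  rows=[
    {"x": 32, "y": 47, "z": 0, "wz": -0.01, "gripper": -0.39},
    {"x": 68, "y": 100, "z": 0, "wz": -0.02, "gripper": -0.39},
    {"x": 104, "y": 153, "z": 0, "wz": -0.03, "gripper": -0.39},
    {"x": 140, "y": 206, "z": -10, "wz": -0.04, "gripper": -0.39},
    {"x": 176, "y": 259, "z": -30, "wz": -0.05, "gripper": -0.39},
    {"x": 212, "y": 312, "z": -50, "wz": -0.06, "gripper": -0.39},
    {"x": 248, "y": 365, "z": -70, "wz": -0.07, "gripper": -0.39},
    {"x": 284, "y": 418, "z": -90, "wz": -0.078, "gripper": -0.39},
    {"x": 319, "y": 470, "z": -103, "wz": -0.078, "gripper": -0.39},
    {"x": 319, "y": 470, "z": -103, "wz": -0.078, "gripper": -0.39},
  ],
)

```text
invalid input
```

```bash
python3 - <<'E'
from h import *
s=read_state();print(s['time_s'],s['ee_pos'],s['ee_rot'],s['width'],s['qpos'])
p,d=grab_frame('scene');cv2.imwrite('pics/s1.png',cv2.resize(p[90:290,200:460],None,fx=3,fy=3)[...,::-1])
E
```

```text
0.1 [ 0.15234362 -0.65718252  0.30294476] [ 9.93519569e-01  1.13657771e-01 -1.33786337e-04 -8.71377724e-04] 0.08537496426637972 [ 1.31412988  0.46939038 -0.04859246  1.53357804  0.02410718  1.14097323
 -0.0822884 ]
```

View pics/s1.png

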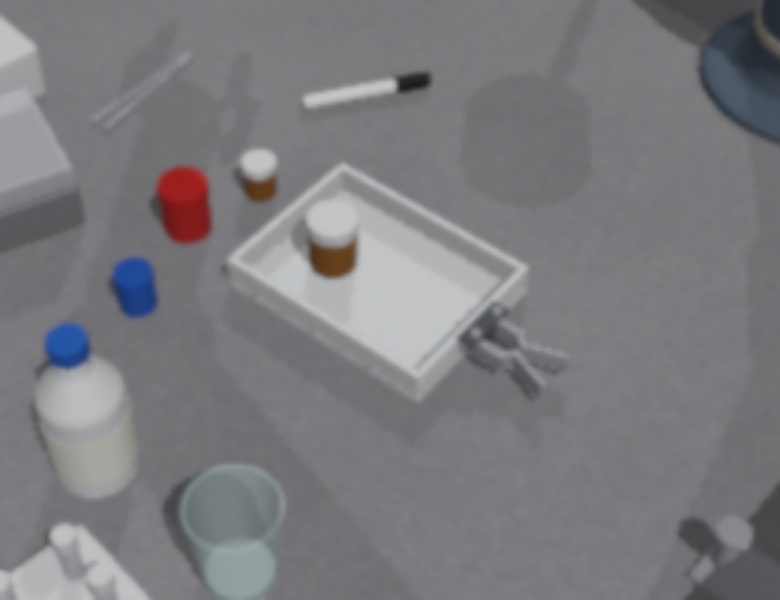

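The move was refused and nothing changed: the tray is still at the crop centre with the arm out of view. A row probably needs every key, so I'll try again with all of them.

Emit:
arm_command(
  force=100,
  rows=[
    {"x": 32, "y": 47, "z": 0, "wx": 0, "wy": 0, "wz": -0.01, "gripper": -0.39},
    {"x": 68, "y": 100, "z": 0, "wx": 0, "wy": 0, "wz": -0.02, "gripper": -0.39},
    {"x": 104, "y": 153, "z": 0, "wx": 0, "wy": 0, "wz": -0.03, "gripper": -0.39},
    {"x": 140, "y": 206, "z": -10, "wx": 0, "wy": 0, "wz": -0.04, "gripper": -0.39},
    {"x": 176, "y": 259, "z": -30, "wx": 0, "wy": 0, "wz": -0.05, "gripper": -0.39},
    {"x": 212, "y": 312, "z": -50, "wx": 0, "wy": 0, "wz": -0.06, "gripper": -0.39},
    {"x": 248, "y": 365, "z": -70, "wx": 0, "wy": 0, "wz": -0.07, "gripper": -0.39},
    {"x": 284, "y": 418, "z": -90, "wx": 0, "wy": 0, "wz": -0.078, "gripper": -0.39},
    {"x": 319, "y": 470, "z": -103, "wx": 0, "wy": 0, "wz": -0.078, "gripper": -0.39},
    {"x": 319, "y": 470, "z": -103, "wx": 0, "wy": 0, "wz": -0.078, "gripper": -0.39},
  ],
)

```text
time_s: 1.4
ee_pos: [0.4729, -0.1836, 0.2001]
ee_rot: [0.997, 0.078, -0.0, -0.001]
ft_force: [0.0, -0.5, 0.5]
width: 0.0258
grasp_force: 0.0
```

Emit:
arm_command(
  rows=[
    {"x": 0, "y": 0, "z": -15, "wx": 0, "wy": 0, "wz": 0, "gripper": -0.39},
    {"x": 0, "y": 0, "z": -30, "wx": 0, "wy": 0, "wz": 0, "gripper": -0.39},
    {"x": 0, "y": 0, "z": -45, "wx": 0, "wy": 0, "wz": 0, "gripper": -0.39},
    {"x": 0, "y": 0, "z": -60, "wx": 0, "wy": 0, "wz": 0, "gripper": -0.39},
    {"x": 0, "y": 0, "z": -70, "wx": 0, "wy": 0, "wz": 0, "gripper": -0.39},
    {"x": 0, "y": 0, "z": -76, "wx": 0, "wy": 0, "wz": 0, "gripper": -0.39},
    {"x": 0, "y": 0, "z": -76, "wx": 0, "wy": 0, "wz": 0, "gripper": -0.39},
    {"x": 0, "y": 0, "z": -76, "wx": 0, "wy": 0, "wz": 0, "gripper": -0.39},
    {"x": 0, "y": 0, "z": -76, "wx": 0, "wy": 0, "wz": 0, "gripper": -0.39},
    {"x": 0, "y": 0, "z": -76, "wx": 0, "wy": 0, "wz": 0, "gripper": -0.39},
  ],
)

```text
time_s: 2.65
ee_pos: [0.4716, -0.1876, 0.1253]
ee_rot: [0.997, 0.075, 0.0, 0.0]
ft_force: [-0.5, 0.2, 0.7]
width: 0.0259
grasp_force: 0.0
```

```bash
python3 - <<'E'
from h import *
s=read_state();print(s['time_s'],s['ee_pos'],s['ee_rot'],s['width'],s['qpos'])
p,d=grab_frame('scene');cv2.imwrite('pics/s2.png',cv2.resize(p[90:290,200:460],None,fx=3,fy=3)[...,::-1])
E
```

```text
2.65 [ 0.47163531 -0.18762297  0.12525461] [9.97196301e-01 7.48290285e-02 3.34316267e-04 2.07324651e-04] 0.02586652266671423 [ 0.49710746  0.452966   -0.2511493   2.07370881  0.18474045  0.63473622
 -1.29988602]
```

View pics/s2.png

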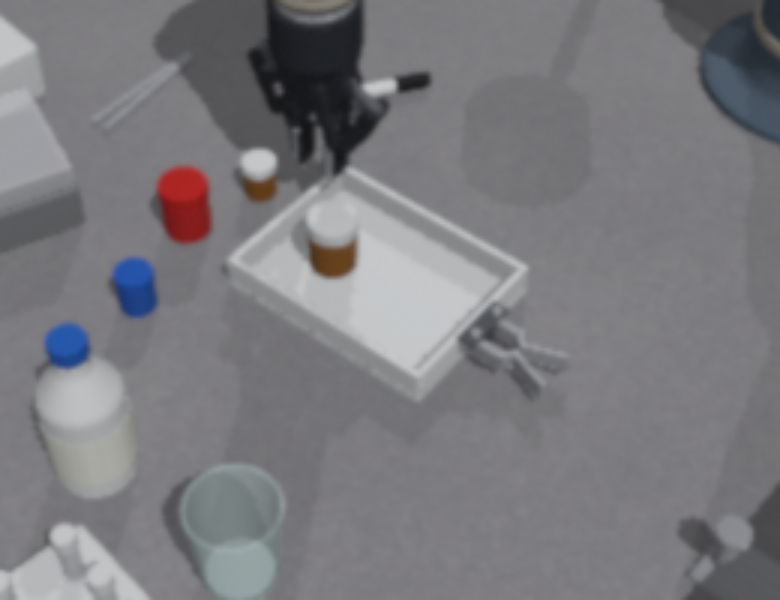

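The fingers (crop 320,160) straddle the rear wall clear of both amber jars. I'll descend and grip.

Emit:
arm_command(
  force=100,
  rows=[
    {"x": 0, "y": 0, "z": -10, "wx": 0, "wy": 0, "wz": 0, "gripper": -0.39},
    {"x": 0, "y": 0, "z": -20, "wx": 0, "wy": 0, "wz": 0, "gripper": -0.39},
    {"x": 0, "y": 0, "z": -30, "wx": 0, "wy": 0, "wz": 0, "gripper": -0.39},
    {"x": 0, "y": 0, "z": -38, "wx": 0, "wy": 0, "wz": 0, "gripper": -0.39},
    {"x": 0, "y": 0, "z": -41, "wx": 0, "wy": 0, "wz": 0, "gripper": -0.39},
    {"x": 0, "y": 0, "z": -41, "wx": 0, "wy": 0, "wz": 0, "gripper": -0.5},
    {"x": 0, "y": 0, "z": -41, "wx": 0, "wy": 0, "wz": 0, "gripper": -0.7},
    {"x": 0, "y": 0, "z": -41, "wx": 0, "wy": 0, "wz": 0, "gripper": -0.9},
    {"x": 0, "y": 0, "z": -41, "wx": 0, "wy": 0, "wz": 0, "gripper": -1},
    {"x": 0, "y": 0, "z": -41, "wx": 0, "wy": 0, "wz": 0, "gripper": -1},
  ],
)

```text
time_s: 3.95
ee_pos: [0.4718, -0.1875, 0.0845]
ee_rot: [0.997, 0.075, 0.0, 0.0]
ft_force: [-0.5, 1.5, 5.9]
width: 0.0036
grasp_force: 98.4
```

```bash
cat > meas.py <<'E'
from h import *
s=read_state();print(s['time_s'],s['ee_pos'],s['ee_rot'],s['width'],s['grasp_force'],s['ft_force'])
p,d=grab_frame('top');P=pts('top',d);hsv=cv2.cvtColor(p,cv2.COLOR_RGB2HSV)
b=((hsv[...,2]>165)&(hsv[...,1]<40)&(P[...,2]<.075)&(P[...,2]>-.01)).astype(np.uint8)
b[:,:222]=0;b[:,398:]=0;b[:185]=0;b[268:]=0
c=max(cv2.findContours(b,cv2.RETR_EXTERNAL,cv2.CHAIN_APPROX_NONE)[0],key=cv2.contourArea)
rim=np.array([ray('top',u,v,.032)[:2] for u,v in c[:,0].astype(float)],np.float32)
r=cv2.minAreaRect(rim);print(r)
jm=(P[...,2]>.05)&(P[...,2]<.07)&(b>0);print('jar',P[jm].mean(0),jm.sum())
cv2.imwrite('pics/last.png',cv2.resize(p[150:300,190:430],None,fx=3.3,fy=3.3)[...,::-1])
E
python3 meas.py
```

```text
3.95 [ 0.47176174 -0.18752531  0.08449989] [9.97194682e-01 7.48505065e-02 3.68762574e-04 1.78763679e-04] 0.0036163145171538157 98.42117071151733 [-0.49258517  1.54116222  5.9363963 ]
((0.49848079681396484, -0.08444049954414368), (0.15118861198425293, 0.20127782225608826), 8.602185249328613)
jar [ 0.50993713 -0.12875582  0.05974136] 221
```

Emit:
arm_command(
  rows=[
    {"x": 0.8, "y": 7, "z": 0, "wx": 0, "wy": 0, "wz": -0.002, "gripper": -1},
    {"x": 2.4, "y": 22, "z": 0, "wx": 0, "wy": 0, "wz": -0.005, "gripper": -1},
    {"x": 4.5, "y": 42, "z": 0, "wx": 0, "wy": 0, "wz": -0.01, "gripper": -1},
    {"x": 7, "y": 65, "z": 0, "wx": 0, "wy": 0, "wz": -0.016, "gripper": -1},
    {"x": 9.5, "y": 89, "z": 0, "wx": 0, "wy": 0, "wz": -0.022, "gripper": -1},
    {"x": 12, "y": 112, "z": 0, "wx": 0, "wy": 0, "wz": -0.028, "gripper": -1},
    {"x": 14.5, "y": 134, "z": 0, "wx": 0, "wy": 0, "wz": -0.034, "gripper": -1},
    {"x": 16.5, "y": 151, "z": 0, "wx": 0, "wy": 0, "wz": -0.038, "gripper": -1},
    {"x": 17.5, "y": 161, "z": 0, "wx": 0, "wy": 0, "wz": -0.04, "gripper": -1},
    {"x": 17.6, "y": 164, "z": 0, "wx": 0, "wy": 0, "wz": -0.04, "gripper": -1},
  ],
)

```text
time_s: 5.25
ee_pos: [0.4894, -0.0262, 0.0845]
ee_rot: [0.999, 0.054, 0.0, 0.002]
ft_force: [-0.6, -8.0, 5.2]
width: 0.0039
grasp_force: 99.0
```

```bash
python3 meas.py
```

```text
5.25 [ 0.48944073 -0.02622487  0.08450267] [9.98558074e-01 5.36480183e-02 1.50249878e-04 1.90815135e-03] 0.003892706982330693 98.97037982940674 [-0.57936978 -8.02154115  5.17428473]
((0.5208317041397095, 0.07518169283866882), (0.15139862895011902, 0.20099452137947083), 5.898591041564941)
jar [0.5314193  0.04831528 0.05954772] 16
```

View pics/last.png

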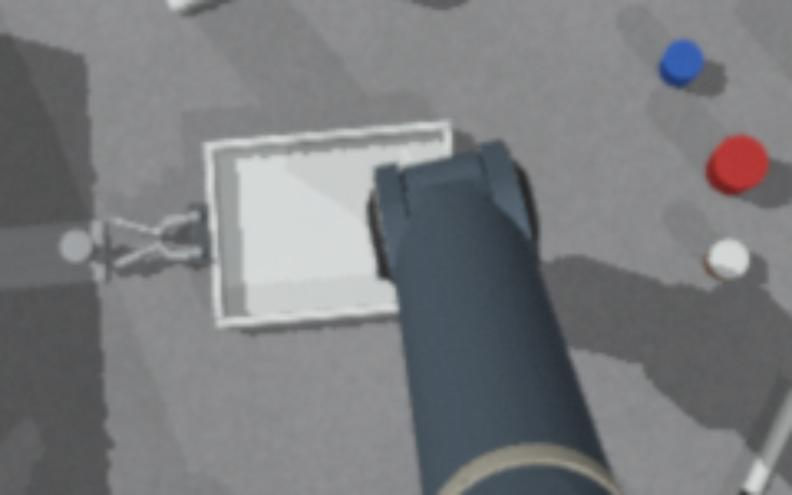

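The picture shows the clamp mouth (crop 115,243) centred on the pin (75,246). The seat-to-pin gap is about (-9, +78) mm, so I'll push straight in.

Emit:
arm_command(
  rows=[
    {"x": -1, "y": 8, "z": 0, "wx": 0, "wy": 0, "wz": 0, "gripper": -1},
    {"x": -2, "y": 17, "z": 0, "wx": 0, "wy": 0, "wz": 0, "gripper": -1},
    {"x": -3.1, "y": 26, "z": 0, "wx": 0, "wy": 0, "wz": 0, "gripper": -1},
    {"x": -4.2, "y": 35, "z": 0, "wx": 0, "wy": 0, "wz": 0, "gripper": -1},
    {"x": -5.3, "y": 44, "z": 0, "wx": 0, "wy": 0, "wz": 0, "gripper": -1},
    {"x": -6.4, "y": 53, "z": 0, "wx": 0, "wy": 0, "wz": 0, "gripper": -1},
    {"x": -7.5, "y": 62, "z": 0, "wx": 0, "wy": 0, "wz": 0, "gripper": -1},
    {"x": -8.3, "y": 69, "z": 0, "wx": 0, "wy": 0, "wz": 0, "gripper": -1},
    {"x": -9, "y": 75, "z": 0, "wx": 0, "wy": 0, "wz": 0, "gripper": -1},
    {"x": -9.2, "y": 77, "z": 0, "wx": 0, "wy": 0, "wz": 0, "gripper": -1},
  ],
)

```text
time_s: 6.55
ee_pos: [0.4806, 0.0502, 0.0845]
ee_rot: [0.999, 0.053, 0.0, 0.002]
ft_force: [-0.3, -9.6, 6.9]
width: 0.0034
grasp_force: 99.5
```

```bash
python3 meas.py
```

```text
6.55 [0.4805861  0.05017102 0.08450127] [9.98607607e-01 5.27158300e-02 2.91387323e-04 1.95008504e-03] 0.003385995082091855 99.47527527809143 [-0.2948473  -9.58349251  6.9074933 ]
((0.5123144388198853, 0.15193961560726166), (0.15146341919898987, 0.20000983774662018), 5.620418548583984)
jar [nan nan nan] 0meas.py:9: RuntimeWarning: Mean of empty slice.
  jm=(P[...,2]>.05)&(P[...,2]<.07)&(b>0);print('jar',P[jm].mean(0),jm.sum())
  ret = um.true_divide(
```

View pics/last.png

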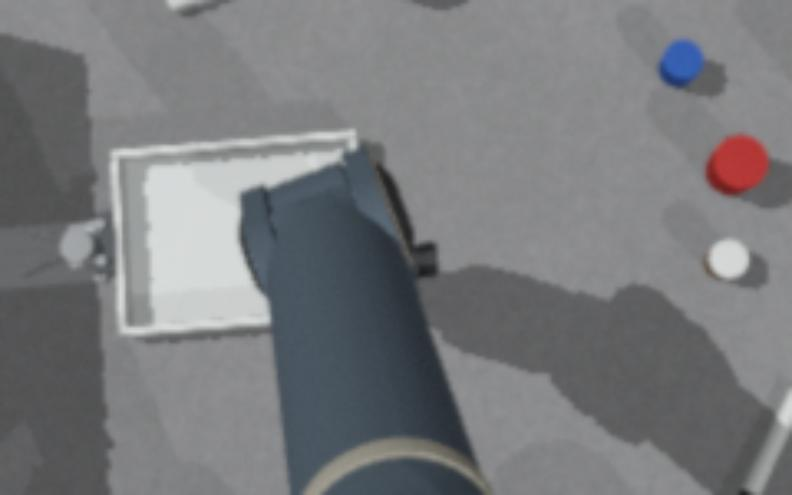

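The pin head (crop 78,246) is now inside the clamp, and the seat is about 2 mm from the pin. I'll push 2 mm more to make sure of the back stop.

Emit:
arm_command(
  rows=[
    {"x": -0.1, "y": 0.5, "z": 0, "wx": 0, "wy": 0, "wz": 0, "gripper": -1},
    {"x": -0.1, "y": 1, "z": 0, "wx": 0, "wy": 0, "wz": 0, "gripper": -1},
    {"x": -0.2, "y": 1.5, "z": 0, "wx": 0, "wy": 0, "wz": 0, "gripper": -1},
    {"x": -0.2, "y": 2, "z": 0, "wx": 0, "wy": 0, "wz": 0, "gripper": -1},
    {"x": -0.2, "y": 2, "z": 0, "wx": 0, "wy": 0, "wz": 0, "gripper": -1},
    {"x": -0.2, "y": 2, "z": 0, "wx": 0, "wy": 0, "wz": 0, "gripper": -1},
    {"x": -0.2, "y": 2, "z": 0, "wx": 0, "wy": 0, "wz": 0, "gripper": -1},
    {"x": -0.2, "y": 2, "z": 0, "wx": 0, "wy": 0, "wz": 0, "gripper": -1},
    {"x": -0.2, "y": 2, "z": 0, "wx": 0, "wy": 0, "wz": 0, "gripper": -1},
    {"x": -0.2, "y": 2, "z": 0, "wx": 0, "wy": 0, "wz": 0, "gripper": -1},
  ],
)

```text
time_s: 7.85
ee_pos: [0.4804, 0.0517, 0.0845]
ee_rot: [0.999, 0.052, 0.0, 0.002]
ft_force: [0.5, -9.2, 5.9]
width: 0.0035
grasp_force: 99.5
```

Emit:
arm_command(
  rows=[
    {"x": -0.1, "y": 0.5, "z": 0, "wx": 0, "wy": 0, "wz": 0, "gripper": -1},
    {"x": -0.1, "y": 1, "z": 0, "wx": 0, "wy": 0, "wz": 0, "gripper": -1},
    {"x": -0.2, "y": 1.5, "z": 0, "wx": 0, "wy": 0, "wz": 0, "gripper": -1},
    {"x": -0.2, "y": 2, "z": 0, "wx": 0, "wy": 0, "wz": 0, "gripper": -1},
    {"x": -0.2, "y": 2.5, "z": 0, "wx": 0, "wy": 0, "wz": 0, "gripper": -1},
    {"x": -0.2, "y": 2.5, "z": 0, "wx": 0, "wy": 0, "wz": 0, "gripper": -1},
    {"x": -0.2, "y": 2.5, "z": 0, "wx": 0, "wy": 0, "wz": 0, "gripper": -1},
    {"x": -0.2, "y": 2.5, "z": 0, "wx": 0, "wy": 0, "wz": 0, "gripper": -1},
    {"x": -0.2, "y": 2.5, "z": 0, "wx": 0, "wy": 0, "wz": 0, "gripper": -1},
    {"x": -0.2, "y": 2.5, "z": 0, "wx": 0, "wy": 0, "wz": 0, "gripper": -1},
  ],
)

```text
time_s: 9.1
ee_pos: [0.4802, 0.0542, 0.0845]
ee_rot: [0.999, 0.052, 0.0, 0.002]
ft_force: [-0.1, -8.4, 7.2]
width: 0.0036
grasp_force: 99.5
```

```bash
python3 meas.py 2>/dev/null; python3 - <<'E'
from h import *
p=grab_frame('scene')[0];t=grab_frame('top')[0]
A=cv2.resize(p[180:330,360:500],(560,600),interpolation=cv2.INTER_CUBIC)[:, :400]
B=cv2.resize(t[195:255,200:240],(400,600),interpolation=cv2.INTER_CUBIC)
cv2.imwrite('pics/cl.png',np.hstack([A,B])[...,::-1])
E
```

```text
9.1 [0.48024125 0.05417465 0.08449463] [9.98625046e-01 5.23792511e-02 2.33244848e-04 2.09234063e-03] 0.0036163481496141897 99.47521448135376 [-0.06075117 -8.36887834  7.21951603]
((0.5120843648910522, 0.15534159541130066), (0.15148255228996277, 0.2008688747882843), 5.530840873718262)
jar [nan nan nan] 0
```

View pics/cl.png

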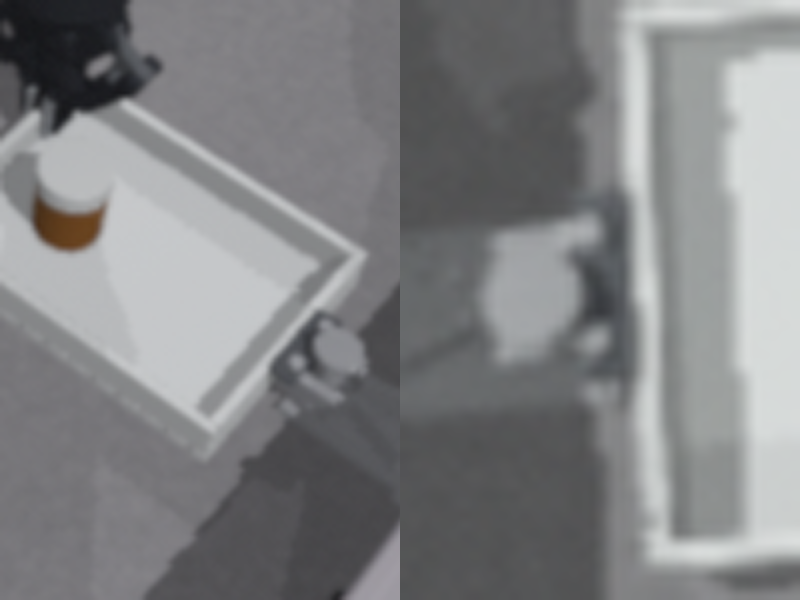

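```bash
python3 - <<'E'
from h import *
p,d=grab_frame('top');P=pts('top',d);np.set_printoptions(linewidth=250)
print('cols 184..226, z mm');print((P[212:240,184:228:1,2]*1000).round().astype(int))
print(cv2.cvtColor(p,cv2.COLOR_RGB2GRAY)[212:240,184:228])
E
```

```text
cols 184..226, z mm
[[  30 1207   -3 ...   29   21    8]
 [  26   16   -4 ...   32   20    6]
 [  26   23    2 ...   32   20   10]
 ...
 [  37   29   19 ...   32   28   23]
 [  41   29   20 ...   33   30   25]
 [  40   29   20 ...   33   31   20]]
[[ 91  89  86 ... 141 134 147]
 [ 90  88  85 ... 143 132 148]
 [ 90  89  84 ... 144 134 148]
 ...
 [ 88  90  93 ... 197 147 133]
 [ 88  91  90 ... 199 155 133]
 [ 89  89  88 ... 201 163 133]]
```

Emit:
arm_command(
  rows=[
    {"x": 0, "y": 0, "z": 0, "wx": 0, "wy": 0, "wz": 0, "gripper": -0.6},
    {"x": 0, "y": 0, "z": 0, "wx": 0, "wy": 0, "wz": 0, "gripper": -0.5},
    {"x": 0, "y": 0, "z": 0, "wx": 0, "wy": 0, "wz": 0, "gripper": -0.5},
    {"x": 0, "y": 0, "z": 10, "wx": 0, "wy": 0, "wz": 0, "gripper": -0.5},
    {"x": 0, "y": 0, "z": 25, "wx": 0, "wy": 0, "wz": 0, "gripper": -0.5},
    {"x": 0, "y": 0, "z": 45, "wx": 0, "wy": 0, "wz": 0, "gripper": -0.5},
    {"x": 0, "y": -10, "z": 70, "wx": 0, "wy": 0, "wz": 0, "gripper": -0.5},
    {"x": 0, "y": -50, "z": 90, "wx": 0, "wy": 0, "wz": 0, "gripper": -0.5},
    {"x": 0, "y": -100, "z": 100, "wx": 0, "wy": 0, "wz": 0, "gripper": -0.5},
    {"x": 0, "y": -150, "z": 100, "wx": 0, "wy": 0, "wz": 0, "gripper": -0.5},
  ],
)

```text
time_s: 10.55
ee_pos: [0.4802, -0.0933, 0.1863]
ee_rot: [0.998, 0.055, 0.002, 0.0]
ft_force: [1.4, -1.1, -0.4]
width: 0.021
grasp_force: 0.0
```

```bash
python3 meas.py; python3 - <<'E'
from h import *
p=grab_frame('scene')[0];t=grab_frame('top')[0]
f=lambda a:cv2.convertScaleAbs(cv2.resize(a,(400,400),interpolation=cv2.INTER_CUBIC),alpha=1.6,beta=-40)
cv2.imwrite('pics/fin.png',np.hstack([f(p[240:300,410:470]),f(t[195:255,180:240])])[...,::-1])
E
```

```text
10.55 [ 0.48019327 -0.09334386  0.1862918 ] [9.98465819e-01 5.53309880e-02 2.07616969e-03 4.23730967e-04] 0.020993866252458762 0.0 [ 1.39136904 -1.14190811 -0.38037373]
((0.5120781064033508, 0.15557149052619934), (0.15148040652275085, 0.20135946571826935), 5.543360710144043)
jar [0.52097582 0.11028903 0.05962508] 217
```

View pics/fin.png

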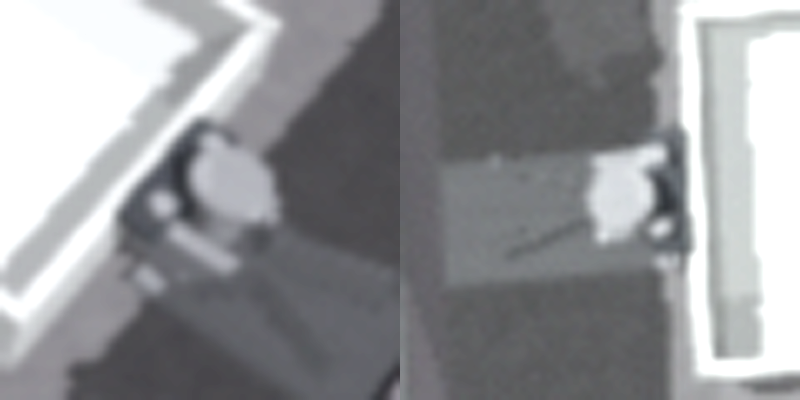

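The pin (right panel 620,195) sits about 24 mm in front of the tray wall. The jaw tips, at (495,160) and (508,255), lie beyond it about 32 mm apart and symmetric, as they were when closed. The seat is about 3 mm from the pin, yaw is within 1° of square and the jar top is at 60 mm, so it stands upright. Handing in.

```bash
python3 -c "
from station import *
print(hand_in())"
```

```text
the job is handed in; nothing more can be done
None
```

I docked the tray on the cutter's pin and handed the job in at about 10.6 s; no verdict came back. In the last images the jaws look closed behind the pin, the seat is about 3 mm from it, the tray is within 1° of square, the jar is upright and no bystander was touched. I felt no back-stop contact on the final push, so the seating is judged from the images alone.

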